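Draw the dropped collar out from under the roller guard

TASK

A steel collar has dropped into the crumb tray under the roller machine's fixed wire guard, where no hand fits. Take the hooked rod from its rest, reach under the guard, hook the collar, draw it out along the tray floor and hold it snug against the stop bar at the tray's mouth with a steady pull of about 8 N for a full second, then set the rod back on its rest as it was. Work gently: never bear on the tray or pull on the collar with more than 15 N, do not knock the guard, do not touch the collar with the gripper, and leave everything else where it is.

Things in the scene. Friction and masses are not known exactly. Their poses are not given: they have to be found in the camera images.
- tray: fixed dark steel crumb tray, 250 x 150 mm. Origin on the bench, on the tray's centre line, right below the guard's front edge; +x runs in under the guard, y across, z up. Floor top 6 mm above the origin, from x = -110 to +134 mm; side rims 20 mm high, inner faces at y = +-69 mm; back rim at x = 134 mm; no front rim, only the stop bar.
- mouth (a point): point on the tray's floor, on its centre line, 70 mm before the guard's front edge; axes as the tray. A bright aluminium stop bar, 10 mm wide, its top 12 mm above the floor, lies across the tray hereabouts. Its setting varies and is NOT measured: its face towards the collar lies from -20 to +20 mm in x from here; find it by feel. It is clamped and does not slide.
- guard: fixed guard and machine, origin and axes as the tray. Side plates at y = +-78.5 mm, x = -2 to 143 mm, 84 mm high; roof of 4 mm wires 37 mm apart over x = 0 to 140 mm, undersides 80 mm and tops 85 mm above the bench; open at the front (x = 0). The white machine housing, 360 mm wide, 150 mm tall (rollers to 210 mm), begins at x = 145 mm.
- ring_center (a point): centre (half-way up) of the dropped bright steel collar: flat ring lying on the tray floor, outside 46 mm, hole 26 mm, 8 mm thick, 70 to 140 g; starts 45 to 75 mm behind the guard's front edge, within 20 mm of the tray's centre line
- rod_grip (a point): centre of the hooked rod's wooden handle, a block 90 mm long (x), 26 wide (y), 40 tall; x points to the hook, z up. An 8 mm round steel shaft leaves it along +x, axis 10 mm below this point, and 150 mm ahead bends straight down 35 mm into a round-ended pin of 8 mm. 0.22 kg, centre of mass 20 mm ahead. Loaded at the hook it may pitch in the fingers: feel for the floor.
- hook_tip (a point): lowest point of the hook pin, 150 mm ahead of and 45 mm below rod_grip in the rod's frame; same axes as rod_grip
- rest_top (a point): centre of the flat top of the fixed white rod rest, a block 100 x 60 mm and 36 mm tall. The handle stands on it, centred, the rod along the rest's x; the hook hangs free ahead of it (+x), 11 mm above the bench
- plug: bystander: small solid steel plug (no hole), 26 mm across, 12 mm tall, standing on the tray floor in a back corner under the guard; origin at the centre of its underside
- weight_center (a point): bystander: small iron scale weight with a knob, 36 mm across, 40 mm tall; point at its centre, standing on the bench
- can_center (a point): bystander: upright paper-banded tin, 66 mm across, 95 mm tall; point at its centre, standing on the bench
- bowl_center (a point): bystander: steel mixing bowl, 200 mm across, 85 mm tall; point half-way up its axis, standing on the bench
- cup_center (a point): bystander: steel cup, 72 mm across, 70 mm tall; point half-way up its axis, standing on the bench
- cutter_center (a point): bystander: thin-walled round pastry cutter, 76 mm across, 30 mm tall; point at its centre, standing on the bench
- jar_center (a point): bystander: glass jar, 70 mm across, 110 mm tall; point at its centre, standing on the bench
There are look-alikes about, which are no part of the job. What is shaped like the part that bears rest_top but purple or turquoise is not meant.

How it is judged:
By the outcome, as a careful person would: the job done as asked, in the order asked, and still so for the second after the job is handed in, with the robot touching nothing.
It also fails if it takes over 62 s, if anything falls off the work surface, if the arm or the gripper's body presses on something with over 40 N, if the wrist force passes 120 N, or if a joint passes its speed limit or range.

ROBOT

A 6-joint arm with a two-finger parallel gripper is mounted at the origin on the work surface. World frame = base frame: x ahead of the robot, y to its left, z up, the work surface at z = 0. Lengths are in m, angles in rad, forces in N, time in s.
With the tool pointing down it reaches from about 0.35 to 0.775 m from the base axis. Payload 7.3 kg.
Tool frame: the origin (TCP) lies on the centre line of the jaws, within the pads' length; the fingertips stand 25 mm ahead of it and the grasp point (between the pads) lies 6 mm ahead of it; z points along the fingers, y is the direction in which the jaws open and shut (so a half turn about z gives the same grasp; the last joint's range is limited). The gripper opens to 92 mm and grips with 3 to 60 N. Pads are 19 mm wide; open, the fingers measure 130 mm over their backs; the gripper's body (75 mm by 190 mm) begins 47 mm behind the grasp point.
Start: joints at [1.014, 0.342, 1.524, -0, 1.275, -0.146], TCP at [0.21, 0.481, 0.252] pointing down, gripper open.
Joint ranges: [-2.53, 2.53], [-0.77, 2.02], [0.04, 2.7], [-1, 4.14], [0.28, 2.66], [-3.11, 3.11]. Speed limits (rad/s): [2.57, 2.57, 3.14, 3.14, 3.14, 3.14].

INTERFACE

Orientations are given as [roll, pitch, yaw] about the fixed x, y, z axes, in that order (R = Rz(yaw) Ry(pitch) Rx(roll)).
In Python, from cell import telemetry, read_camera, workorder gives the robot as it stands.
- The arm moves only by the shell command python3 -m creep 'ROWS' [FORCE]. ROWS is JSON, one flat list of numbers, 5 for each row, row after row: the opening, from 0 (shut) to 1 (fully open), then the shift along the world's x, y, z in m, then the turn about the world's z in rad. A call has 1 to 12 rows; each row shifts and turns the pose as measured when the row begins; what a row does not reach is not made up. A row lasts 1/8 s, in which the tool goes at most 62.5 mm and 10.7 degrees, less where a joint would pass 70% of its speed; a pose out of reach is approached as far as the arm can. A call is refused whole if a number of a shift passes 0.0625 or a number of a turn 0.188, either way. A call with a gripper value outside its range is refused whole. The fingers move at their own pace and stop on an object; FORCE is the grip in N (left out, the last holds). Time passes only in rows, so rows that do not move let the fingers close. It gives the time, the measured TCP pose, the force and the opening at its end, in the units of the state.
- telemetry.observe(): the state, without advancing time (a new reading comes with each control period).
- read_camera(name): name is "scene" or "top" or "wrist"; returns a dict with "image" (480x640x3 uint8, red, green, blue), "fovy" (degrees; the focal length in pixels is half the picture's height over the tangent of half this angle, whatever the lens; pixels are square), "cx", "cy" (the principal point, pixels), "R" (3x3) and "t" (3): a world point X has camera coordinates R X + t. Camera axes: x right, y down, z forward; pixel columns grow to the right and rows downward; lengths in m; the calibration is good to about 2 mm. A picture is of the moment at which its call begins. There is no depth.
- workorder.hand_in(): hands the job in, once; it reports no verdict.
The state is a dict: "time": time; "qpos": joint angles; "qvel": joint speeds; "joint_efforts": joint torques, N m; "tool_pos": TCP position; "tool_rot": TCP orientation; "contact_force": force on the tool from outside, world axes, zero at the start; "torque": the same for the moment, N m; "opening": finger opening in m.
Only numpy, scipy, OpenCV 4.12 (cv2) and the standard library are available. Lean on these libraries where they do the work, as an engineer would, in place of code of your own. Each camera call takes 0.05 s, during which the arm holds its last target.

## Working session

There is one attempt and no reset: what is moved stays moved. The work goes in short steps, Python scripts to look and compute and a shell command to move; the robot and the scene stay as the last step left them, time stands still between calls to the robot, and variables do not carry over. Pictures are saved under pics/ and viewed, and the job is handed in when it is done.

```bash
ls; mkdir -p pics; cat > h.py <<'E'
import numpy as np, cv2
from cell import telemetry, read_camera, workorder
def snap(n,f):
    c=read_camera(n); cv2.imwrite(f'pics/{f}.png',c['image'][:,:,::-1]); np.savez(f'pics/{f}.npz',**{k:np.array(v) for k,v in c.items()}); return c
def load(f): return dict(np.load(f'pics/{f}.npz'))
def ray(c,u,v):
    f=240/np.tan(np.radians(float(c['fovy']))/2)
    d=np.array([(u-float(c['cx']))/f,(v-float(c['cy']))/f,1.]); R=c['R'];t=c['t']
    return -R.T@t, R.T@d
def onz(c,u,v,z):
    o,d=ray(c,u,v); return o+d*(z-o[2])/d[2]
def proj(c,X):
    f=240/np.tan(np.radians(float(c['fovy']))/2)
    p=c['R']@np.array(X)+c['t']; return float(c['cx'])+f*p[0]/p[2], float(c['cy'])+f*p[1]/p[2]
def st():
    s=telemetry.observe(); np.set_printoptions(precision=4,suppress=True)
    print(s['time'],'pos',np.array(s['tool_pos']),'rot',np.array(s['tool_rot']),'F',np.array(s['contact_force']),'T',np.array(s['torque']),'op',s['opening']); return s
E
python3 - <<'E'
from h import *
st()
for n in('scene','top','wrist'):
    c=snap(n,n+'0'); print(n,c['fovy'],c['cx'],c['cy'],-c['R'].T@c['t'])
E
```

```text
pics
0.0 pos [0.2094 0.481  0.251 ] rot [-3.14   -0.0003  2.7307] F [-0.5273 -0.1823  0.7513] T [-0.0041 -0.036  -0.0482] op 0.0918448583110083
scene 54.280485167331264 320.94565366595145 240.23590207647968 [ 1.1187 -0.5467  0.6234]
top 53.158196752275686 317.53758544293345 235.57512385891985 [0.4139 0.0058 1.2283]
wrist 67.50635585195927 314.23481968742425 240.3609885804478 [0.1377 0.5122 0.3841]
```

View pics/scene0.png

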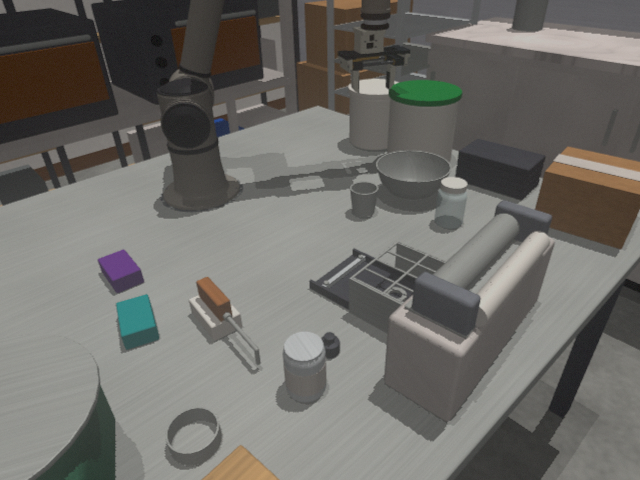

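View pics/top0.png

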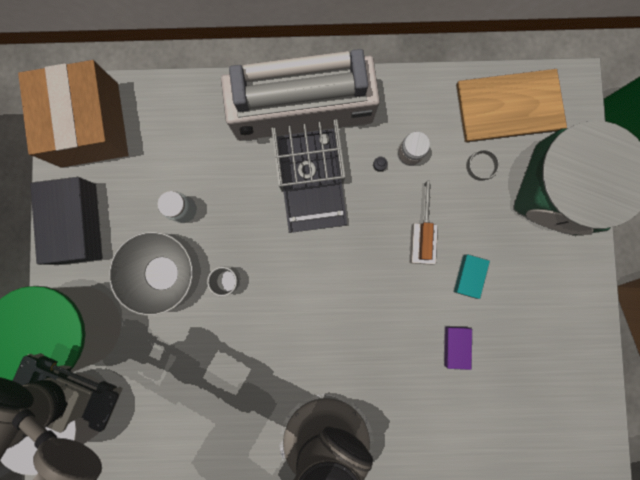

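View pics/wrist0.png

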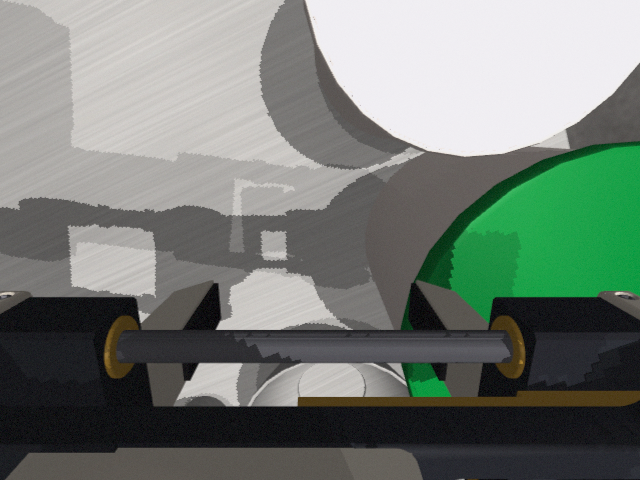

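Top view: image up is world +x and left is +y. The tray and guard are near (310,190), the collar near (307,170), the white rest near (425,243) with the hook at about (428,183), and the weight at (380,164). I'll zoom in.

```bash
python3 - <<'E'
from h import *
im=cv2.imread('pics/top0.png')
cv2.imwrite('pics/z1.png',cv2.resize(im[110:240,260:360],None,fx=6,fy=6,interpolation=cv2.INTER_CUBIC)[:600])
cv2.imwrite('pics/z1b.png',cv2.resize(im[140:240,260:360],None,fx=6,fy=6,interpolation=cv2.INTER_CUBIC))
cv2.imwrite('pics/z2.png',cv2.resize(im[172:272,390:460],None,fx=6,fy=6,interpolation=cv2.INTER_CUBIC))
im=cv2.imread('pics/scene0.png')
cv2.imwrite('pics/z3.png',cv2.resize(im[230:350,300:460],None,fx=5,fy=5,interpolation=cv2.INTER_CUBIC))
cv2.imwrite('pics/z4.png',cv2.resize(im[265:370,180:270],None,fx=5.6,fy=5.6,interpolation=cv2.INTER_CUBIC))
E
```

```text
(no output)
```

View pics/z1.png

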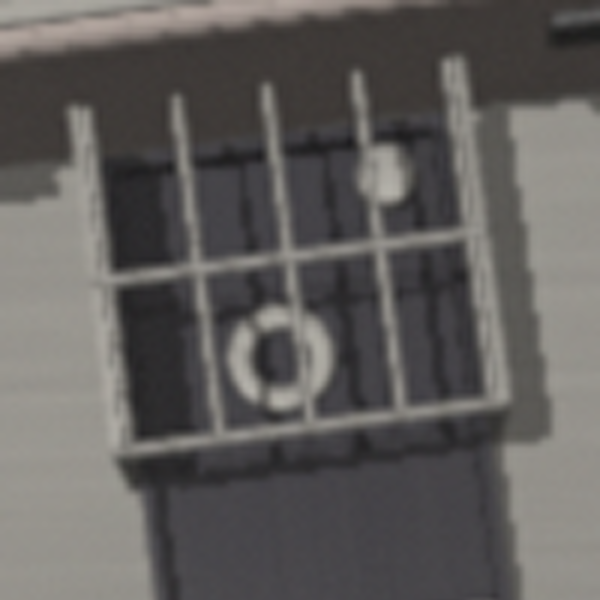

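View pics/z1b.png

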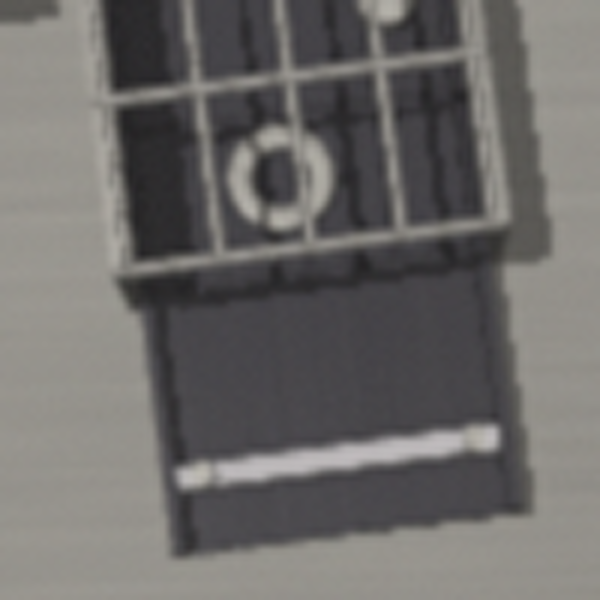

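View pics/z2.png

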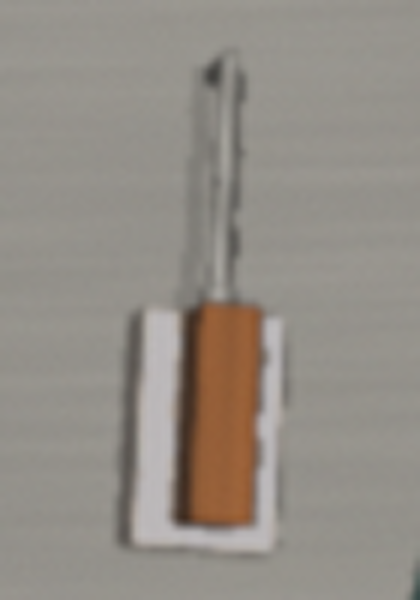

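View pics/z3.png

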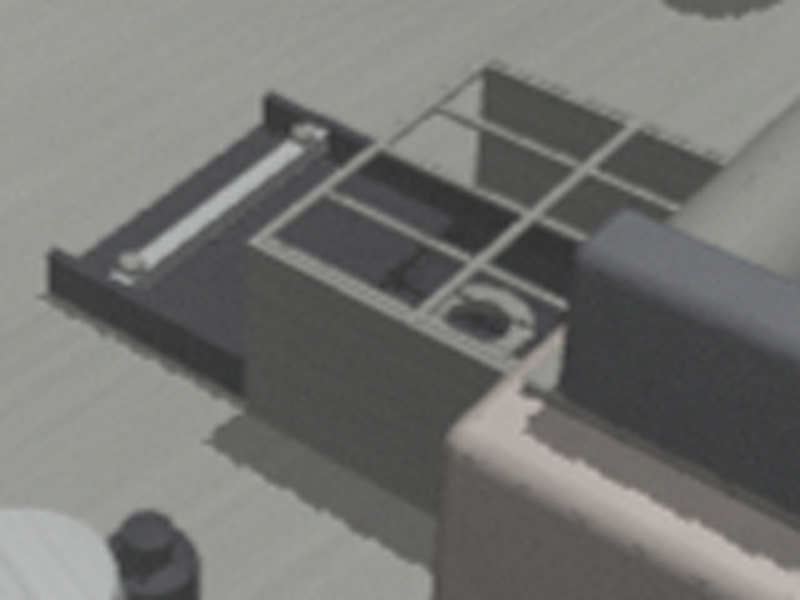

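View pics/z4.png

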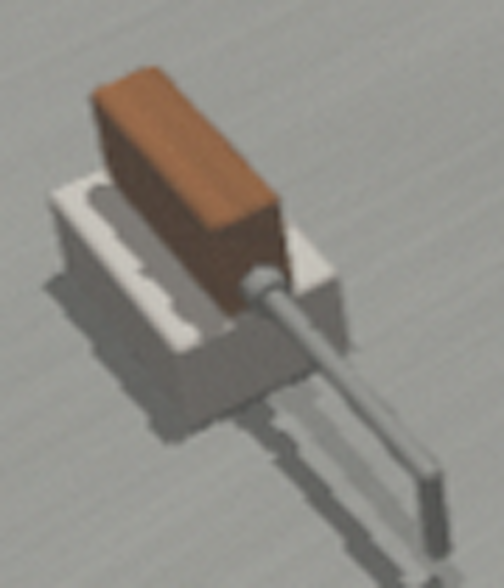

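```bash
python3 - <<'E'
from h import *
c=load('top0')
def P(ox,oy,u,v,z): return onz(c,ox+(u+.5)/6-.5,oy+(v+.5)/6-.5,z)
print('--tray')
gl=P(260,110,122,455,.0825);gr=P(260,110,507,403,.0825)
gbl=P(260,110,80,107,.0825);gbr=P(260,110,455,60,.0825)
print('guard',gl,gr,np.linalg.norm(gl-gr),gbl,gbr)
fl=P(260,140,176,555,.026);fr=P(260,140,530,514,.026); print('front',fl,fr,np.linalg.norm(fl-fr))
y=gl-gr; print('yaw by guard',np.arctan2(-y[0],y[1]))
y=fl-fr; print('yaw by front',np.arctan2(-y[0],y[1]))
y=gbl-gbr; print('yaw by back',np.arctan2(-y[0],y[1]))
for a,b in((gl,gbl),(gr,gbr)): d=b-a; print('yaw side',np.arctan2(d[1],d[0]),np.linalg.norm(d))
bl=P(260,140,180,464,.018);br=P(260,140,498,425,.018); print('bar',bl,br); y=bl-br; print(np.arctan2(-y[0],y[1]))
print('ring',P(260,110,281,357,.014))
print('plug',P(260,110,385,175,.018))
R=[P(390,172,*p,.036) for p in((145,310),(283,318),(272,550),(128,545))]
H=[P(390,172,*p,.076) for p in((200,305),(262,305),(252,522),(188,522))]
for n,Q in(('rest',R),('handle',H)):
    Q=np.array(Q);print(n,Q.mean(0)); 
    for i in range(4): d=Q[(i-1)%4]-Q[i]; print(np.linalg.norm(d),np.arctan2(d[1],d[0]))
print('hookbend',P(390,172,229,55,.050))
print('weight',onz(c,380,164,.04),'can',onz(c,417,146,.095))
E
```

```text
--tray
guard [0.63151825 0.09647722 0.0825    ] [ 0.64887049 -0.05920535  0.0825    ] 0.1566466155676147 [0.77529351 0.11103375 0.0825    ] [ 0.79097396 -0.04208598  0.0825    ]
front [0.52283908 0.08040112 0.026     ] [ 0.53647168 -0.06851763  0.026     ] 0.14954143897433095
yaw by guard 0.11100093239082506
yaw by front 0.09128944751467168
yaw by back 0.10205069157610692
yaw side 0.10090120123216295 0.144510265493577
yaw side 0.11989331152410947 0.14313094672155566
bar [0.56219391 0.07845884 0.018     ] [ 0.57550068 -0.05657337  0.018     ]
0.09822800546726779
ring [0.68529457 0.03305569 0.014     ]
plug [ 0.76249331 -0.01339922  0.018     ]
rest [ 0.48564872 -0.25599027  0.036     ]
0.09805445143628196 3.029473460558949
0.05740029214331118 1.4878874178266184
0.09659140602089077 -0.09137436405458499
0.05946347206733125 -1.629744076230019
handle [ 0.48996369 -0.25490902  0.076     ]
0.08746071099805522 3.0447670628565358
0.0249120021201083 1.5462042861626855
0.08740816608781156 -0.08945138253551702
0.02555884652728848 -1.595065196719229
hookbend [ 0.64026703 -0.26858847  0.05      ]
weight [ 0.68781239 -0.15282068  0.04      ] can [ 0.71684518 -0.23591203  0.095     ]
```

```bash
python3 - <<'E'
from h import *
a=load('top0');b=load('scene0')
def tri(pa,pb):
    o1,d1=ray(a,*pa);o2,d2=ray(b,*pb)
    s=np.linalg.lstsq(np.c_[d1,-d2],o2-o1,rcond=None)[0]; p,q=o1+s[0]*d1,o2+s[1]*d2
    return (p+q)/2,np.linalg.norm(p-q)
print('lid',tri((32,337),(425,92)),'lid right edge',tri((84,337),(462,92)))
print('ring',tri((306.8,169.5),(300+488/5,230+316/5)))
print('bend',tri((390+229/6,172+55/6),(180+432/5.6,265+470/5.6)))
c=a
for n,p,z in(('cup',(223,281),.07),('bowl',(152,273),.085),('jar',(172,205),.11)): print(n,onz(c,*p,z))
E
```

```text
lid (array([0.29837688, 0.61425863, 0.20761886]), np.float64(0.0008964572858127697)) lid right edge (array([0.36407532, 0.54936476, 0.22404106]), np.float64(0.1673406238227028))
ring (array([0.68665336, 0.0344197 , 0.01394927]), np.float64(0.0066636082692022565))
bend (array([ 0.64046496, -0.26914505,  0.04717377]), np.float64(0.002621153531751836))
cup [0.40459602 0.23854602 0.07      ]
bowl [0.42774188 0.40443102 0.085     ]
jar [0.58597592 0.3492156  0.11      ]
```

```bash
python3 -m creep '[1,0.01,-0.03,0.02,0, 1,0.03,-0.055,0.01,0.03, 1,0.035,-0.055,0,0.03, 1,0.035,-0.055,0,0.03, 1,0.035,-0.055,0,0.03, 1,0.03,-0.055,0,0.03, 1,0.03,-0.055,0,0.03, 1,0.02,-0.06,0,0.03, 1,0.01,-0.06,0,0.03, 1,0,-0.06,-0.02,0.03, 1,0,-0.06,-0.03,0.03, 1,0,-0.04,-0.03,0.02]' 40; python3 -c "
from h import *
s=st();print(np.array(s['qpos']))"
```

```text
time: 1.65
tool_pos: [0.44, -0.1535, 0.2036]
tool_rot: [-3.138, 0.008, 3.068]
contact_force: [0.9, 0.1, 0.6]
opening: 0.0918
1.65 pos [ 0.44   -0.1535  0.2036] rot [-3.1385  0.0075  3.068 ] F [0.8891 0.1417 0.5968] T [ 0.0733 -0.0067  0.0202] op 0.09176674222183653
[-0.5006  0.2792  1.7597  0.0003  1.0945 -1.998 ]
```

```bash
python3 -m creep '[1,0.032,-0.05,-0.02,-0.01, 1,0.03,-0.045,-0.02,-0.009, 1,0.004,-0.006,0,0, 1,0,0,0,0]'; python3 - <<'E'
from h import *
st(); snap('top','top1'); c=snap('wrist','wrist1')
im=cv2.imread('pics/top1.png')
cv2.imwrite('pics/z5.png',cv2.resize(im[172:272,380:460],None,fx=6,fy=6,interpolation=cv2.INTER_CUBIC))
E
```

```text
time: 2.15
tool_pos: [0.5035, -0.2576, 0.1593]
tool_rot: [3.141, 0.001, 3.044]
contact_force: [-0.4, 1.4, -0.3]
opening: 0.0919
2.15 pos [ 0.5035 -0.2576  0.1593] rot [3.1411 0.0011 3.0435] F [-0.3779  1.3703 -0.2782] T [ 0.0715 -0.0192 -0.007 ] op 0.09185679896576154
```

View pics/wrist1.png

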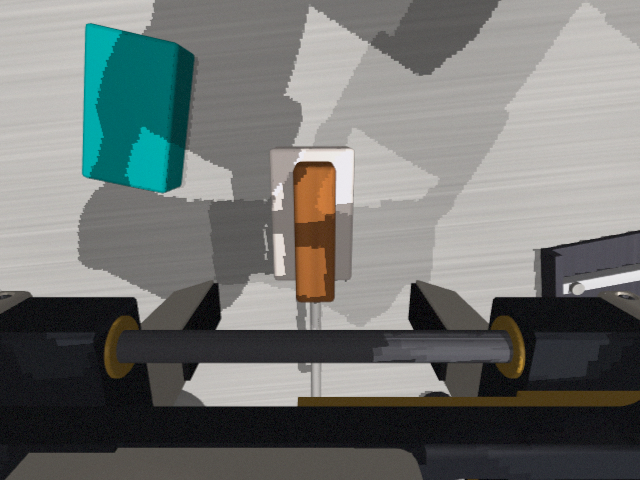

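The wrist view shows the handle (295–335, 163–300) midway between the fingers and parallel to the jaws. I'll cross-check its position.

```bash
python3 - <<'E'
from h import *
c=load('wrist1')
Q=np.array([onz(c,*p,.076) for p in((296,165),(333,165),(335,300),(297,300))]); print(Q,Q.mean(0)); 
R=np.array([onz(c,*p,.036) for p in((272,148),(353,148),(351,280),(274,281))]); print(R,R.mean(0))
E
```

```text
[[ 0.44291827 -0.2625589   0.076     ]
 [ 0.44502927 -0.2407816   0.076     ]
 [ 0.5326963  -0.24661623  0.076     ]
 [ 0.53027219 -0.27166222  0.076     ]] [ 0.48772901 -0.25540474  0.076     ]
[[ 0.4331228  -0.28013092  0.036     ]
 [ 0.43852743 -0.22438579  0.036     ]
 [ 0.5368683  -0.23237123  0.036     ]
 [ 0.53197514 -0.29157187  0.036     ]] [ 0.48512342 -0.25711495  0.036     ]
```

```bash
python3 -m creep '[1,0,0.0005,-0.03,0.005, 1,0,0,-0.03,0, 1,0,0,-0.02,0, 1,0,0,-0.01,0, 1,0,0,-0.002,0, 1,0,0,0,0]'; python3 -c "
from h import *
st()"
```

```text
time: 3.0
tool_pos: [0.504, -0.2512, 0.0726]
tool_rot: [-3.138, 0.01, 3.056]
contact_force: [0.9, -0.6, 0.6]
opening: 0.0919
3.0 pos [ 0.504  -0.2512  0.0726] rot [-3.1377  0.0097  3.0564] F [ 0.8684 -0.6336  0.6163] T [ 0.0358 -0.0243  0.0098] op 0.09194994857202736
```

```bash
python3 -m creep '[1,0,-0.003,-0.003,-0.005, 1,0,0,0,0]'; python3 -m creep '[1,0,0,0,0]'
```

```text
time: 3.25
tool_pos: [0.5047, -0.2548, 0.0708]
tool_rot: [-3.136, 0.012, 3.051]
contact_force: [-0.1, 0.3, -1.7]
opening: 0.0917
time: 3.38
tool_pos: [0.5048, -0.255, 0.071]
tool_rot: [-3.136, 0.012, 3.051]
contact_force: [-0.2, -0.2, -0.3]
opening: 0.0917
```

```bash
python3 -m creep '[1,-0.0005,-0.001,-0.006,0, 1,0,0,0,0]'; python3 -m creep '[0.6,0,0,0,0, 0.4,0,0,0,0, 0.2,0,0,0,0, 0.2,0,0,0,0]' 40
```

```text
time: 3.62
tool_pos: [0.5042, -0.2561, 0.0647]
tool_rot: [-3.136, 0.012, 3.051]
contact_force: [-0.2, -0.0, 0.1]
opening: 0.0915
time: 4.12
tool_pos: [0.5042, -0.2561, 0.0646]
tool_rot: [-3.136, 0.012, 3.051]
contact_force: [0.4, 0.8, 0.1]
opening: 0.0565
```

```bash
python3 -m creep '[0,0,0,0,0, 0,0,0,0,0, 0,0,0,0,0]' 55;python3 -c "
from h import *
st()"
```

```text
time: 4.5
tool_pos: [0.5043, -0.2561, 0.0647]
tool_rot: [-3.136, 0.012, 3.051]
contact_force: [0.0, -1.9, -1.1]
opening: 0.0264
4.5 pos [ 0.5043 -0.2561  0.0647] rot [-3.1361  0.0125  3.051 ] F [ 0.0446 -1.8957 -1.1499] T [-0.1707  0.0447 -0.0575] op 0.02641068865202543
```

```bash
python3 -m creep '[0,0,0,0.004,0, 0,0,0,0.01,0, 0,0,0,0.015,0, 0,-0.01,0,0.02,0, 0,-0.015,0,0.01,0, 0,0,0,0,0, 0,0,0,0,0]'; python3 - <<'E'
from h import *
s=st(); snap('scene','scene2')
im=cv2.imread('pics/scene2.png')
cv2.imwrite('pics/z6.png',cv2.resize(im[200:360,150:310],None,fx=3.7,fy=3.7,interpolation=cv2.INTER_CUBIC))
E
```

```text
time: 5.38
tool_pos: [0.4779, -0.2559, 0.1278]
tool_rot: [-3.136, 0.013, 3.051]
contact_force: [0.2, -0.2, -2.5]
opening: 0.0259
5.375 pos [ 0.4779 -0.2559  0.1278] rot [-3.1359  0.0128  3.0508] F [ 0.1762 -0.1814 -2.5436] T [0.0596 0.0357 0.0045] op 0.025918164857065516
```

View pics/z6.png

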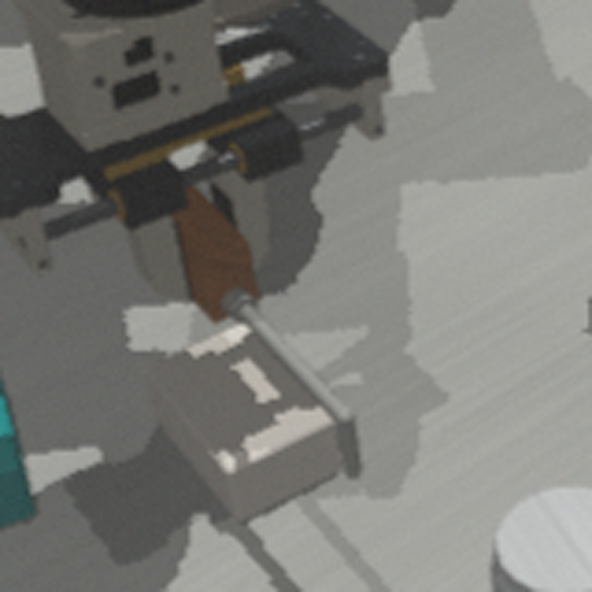

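The rod is held level and clear of the rest. Next I carry it to the front of the tray.

```bash
python3 -m creep '[0,-0.01,0.015,0,0.01, 0,-0.005,0.035,0,0.025, 0,0,0.04,0,0.03, 0,0,0.04,0,0.03, 0,0,0.04,0,0.03, 0,0,0.04,0,0.03, 0,0,0.03,0,0.02, 0,0,0.015,0,0.01, 0,0,0.005,0,0, 0,0,0,0,0]'; python3 - <<'E'
from h import *
s=st(); snap('top','top3')
im=cv2.imread('pics/top3.png')
cv2.imwrite('pics/z7.png',cv2.resize(im[140:290,250:380],None,fx=4,fy=4,interpolation=cv2.INTER_CUBIC))
E
```

```text
time: 6.68
tool_pos: [0.4626, 0.0112, 0.123]
tool_rot: [-3.138, 0.008, -3.043]
contact_force: [-0.0, -0.5, -1.6]
opening: 0.0258
6.675 pos [0.4626 0.0112 0.123 ] rot [-3.138   0.0077 -3.0426] F [-0.0283 -0.4899 -1.6473] T [ 0.0646  0.0431 -0.0198] op 0.02580387243759277
```

View pics/z7.png

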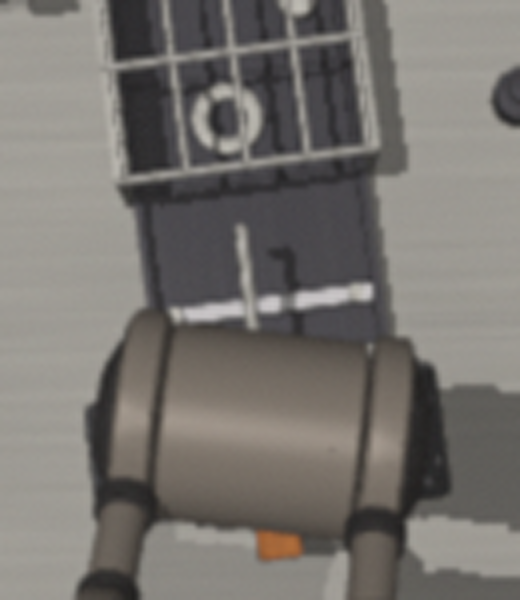

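```bash
python3 - <<'E'
from h import *
c=load('top3'); P=lambda u,v,z: onz(c,250+(u+.5)/4-.5,140+(v+.5)/4-.5,z)
a=P(241,227,.106);b=P(254,326,.106);d=a-b;print(a,b,'yaw',np.arctan2(d[1],d[0]))
r=P(227,119,.014);print('ring',r)
t=np.array([.4626,.0112]);yaw=np.pi-3.0426
print('nominal tip',t+.135*np.array([np.cos(yaw),np.sin(yaw)]), yaw)
E
```

```text
[0.59908314 0.02427779 0.106     ] [0.54007663 0.01797393 0.106     ] yaw 0.10642965734832219
ring [0.684537   0.03317962 0.014     ]
nominal tip [0.59693907 0.02454219] 0.09899265358979292
```

```bash
python3 -m creep '[0,0,0,-0.015,0, 0,0,0,-0.02,0.003, 0,0,0,-0.006,0.003, 0,0.01,0.001,0,0, 0,0.02,0.002,0,0, 0,0.02,0.002,0,0, 0,0.015,0.0015,0,0, 0,0.005,0.0005,0,0, 0,0,0,0,0]'; python3 - <<'E'
from h import *
s=st();t=np.array(s['tool_pos'])[:2];yaw=s['tool_rot'][2]+np.pi
print('nominal tip',t+.135*np.array([np.cos(yaw),np.sin(yaw)]), yaw)
E
```

```text
time: 7.85
tool_pos: [0.5404, 0.0132, 0.0849]
tool_rot: [-3.135, 0.016, -3.044]
contact_force: [-1.1, 0.1, -1.2]
opening: 0.0257
7.85 pos [0.5404 0.0132 0.0849] rot [-3.1353  0.016  -3.0442] F [-1.108   0.0691 -1.197 ] T [ 0.0601  0.0599 -0.0123] op 0.02570945586480319
nominal tip [0.6748 0.0263] 0.09743533561036255
```

```bash
python3 -m creep '[0,0.006,0.003,0,0.004, 0,0.005,0.003,0,0.003, 0,0,0,0,0]'; python3 - <<'E'
from h import *
s=st();t=np.array(s['tool_pos'])[:2];yaw=s['tool_rot'][2]+np.pi
print('nominal tip',t+.135*np.array([np.cos(yaw),np.sin(yaw)]), yaw)
for n in('top','scene'): snap(n,n+'4')
im=cv2.imread('pics/top4.png')
a=cv2.resize(im[130:220,270:350],None,fx=5,fy=5,interpolation=cv2.INTER_CUBIC)
im=cv2.imread('pics/scene4.png')
b=cv2.resize(im[230:320,370:450],None,fx=5,fy=5,interpolation=cv2.INTER_CUBIC)
cv2.imwrite('pics/z8.png',np.hstack([a,b]))
E
```

```text
time: 8.22
tool_pos: [0.5514, 0.0195, 0.0852]
tool_rot: [-3.135, 0.016, -3.037]
contact_force: [0.2, -0.1, -1.9]
opening: 0.026
8.225 pos [0.5514 0.0195 0.0852] rot [-3.1354  0.0156 -3.0369] F [ 0.193  -0.1263 -1.8583] T [0.0996 0.0368 0.0019] op 0.025957455466948283
nominal tip [0.6857 0.0336] 0.10469601772674819
```

View pics/z8.png

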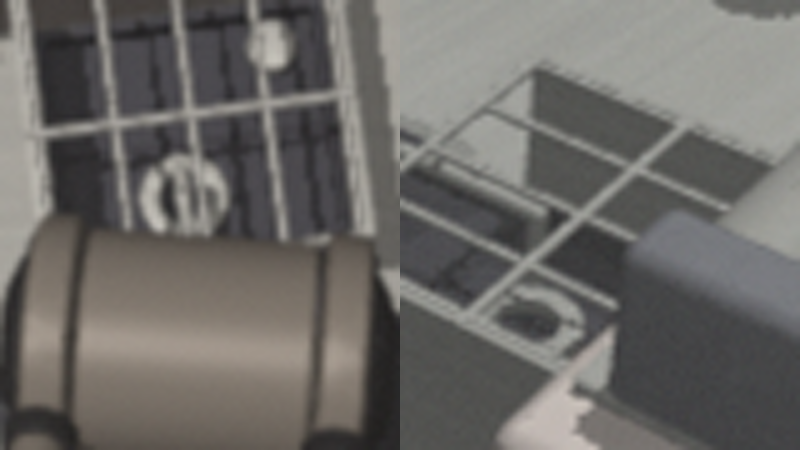

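```bash
python3 - <<'E'
from h import *
a=load('top4');b=load('scene4')
print(onz(a,270+183.5/5-.5,130+163/5,.068), onz(a,270+183.5/5-.5,130+195.5/5,.014))
print('ring px scene expected',proj(b,[.6855,.0333,.014]),'bend',proj(b,[.6857,.0336,.070]),'tip',proj(b,[.6857,.0336,.031]))
E
```

```text
[0.68940392 0.03201846 0.068     ] [0.68526508 0.03361321 0.014     ]
ring px scene expected (np.float64(395.0995689751833), np.float64(293.36955351085675)) bend (np.float64(397.15120330492925), np.float64(270.96957588335215)) tip (np.float64(395.83152983526844), np.float64(286.7150896140151))
```

```bash
python3 -m creep '[0,0,0,-0.007,0, 0,0,0,-0.006,0, 0,0,0,0,0]'; python3 -m creep '[0,0,0,-0.004,0, 0,0,0,0,0]';python3 -m creep '[0,0,0,-0.003,0, 0,0,0,0,0]'; python3 - <<'E'
from h import *
s=st();t=np.array(s['tool_pos'])[:2];yaw=s['tool_rot'][2]+np.pi
print('nominal tip',t+.135*np.array([np.cos(yaw),np.sin(yaw)]), yaw)
E
```

```text
time: 8.7
tool_pos: [0.5504, 0.0193, 0.0708]
tool_rot: [-3.136, 0.014, -3.037]
contact_force: [-0.4, 0.7, -1.0]
opening: 0.0262
time: 8.95
tool_pos: [0.5503, 0.0192, 0.0664]
tool_rot: [-3.136, 0.014, -3.037]
contact_force: [0.2, -0.3, -3.1]
opening: 0.0258
time: 9.2
tool_pos: [0.5504, 0.0192, 0.0633]
tool_rot: [-3.136, 0.014, -3.037]
contact_force: [-0.1, -0.1, -2.5]
opening: 0.0255
9.2 pos [0.5504 0.0192 0.0633] rot [-3.1356  0.0139 -3.0374] F [-0.0621 -0.1017 -2.5306] T [0.0513 0.0689 0.0053] op 0.025453879308130117
nominal tip [0.6847 0.0333] 0.10422688139720604
```

```bash
python3 -m creep '[0,0,0,-0.0015,0, 0,0,0,0,0]';python3 -m creep '[0,0,0,-0.001,0, 0,0,0,0,0]'; python3 -m creep '[0,0,0,-0.001,0, 0,0,0,0,0]'
```

```text
time: 9.45
tool_pos: [0.5505, 0.0192, 0.0619]
tool_rot: [-3.136, 0.014, -3.037]
contact_force: [0.4, 0.7, -2.4]
opening: 0.0258
time: 9.7
tool_pos: [0.5506, 0.0192, 0.0609]
tool_rot: [-3.135, 0.014, -3.037]
contact_force: [0.6, -0.1, -2.2]
opening: 0.0258
time: 9.95
tool_pos: [0.5506, 0.0192, 0.0599]
tool_rot: [-3.135, 0.015, -3.037]
contact_force: [-0.0, -0.1, -1.9]
opening: 0.0258
```

```bash
python3 -m creep '[0,0,0,-0.001,0, 0,0,0,0,0]';python3 -c "
from h import *
st()"; python3 -m creep '[0,0,0,-0.001,0, 0,0,0,0,0]'; python3 -c "
from h import *
st()"
```

```text
time: 10.2
tool_pos: [0.5507, 0.0192, 0.059]
tool_rot: [-3.135, 0.015, -3.037]
contact_force: [-0.5, 0.8, -0.5]
opening: 0.0259
10.2 pos [0.5507 0.0192 0.059 ] rot [-3.1354  0.0149 -3.0373] F [-0.4991  0.7924 -0.4514] T [ 0.0406 -0.0077  0.0019] op 0.025926377314908915
time: 10.45
tool_pos: [0.5508, 0.0192, 0.0585]
tool_rot: [-3.135, 0.015, -3.037]
contact_force: [-2.9, 0.2, 0.7]
opening: 0.0256
10.45 pos [0.5508 0.0192 0.0585] rot [-3.1352  0.0155 -3.0373] F [-2.8596  0.1681  0.7264] T [0.1061 0.0063 0.0496] op 0.025564723467845076
```

```bash
python3 -m creep '[0,0,0,0.001,0, 0,-0.004,-0.0004,0,0, 0,-0.006,-0.0006,0,0, 0,-0.006,-0.0006,0,0, 0,-0.006,-0.0006,0,0]';python3 -c "
from h import *
st()"
```

```text
time: 11.08
tool_pos: [0.5277, 0.0169, 0.0591]
tool_rot: [-3.135, 0.016, -3.037]
contact_force: [1.6, 0.1, -2.6]
opening: 0.0258
11.075 pos [0.5277 0.0169 0.0591] rot [-3.1353  0.0157 -3.0373] F [ 1.6471  0.0643 -2.6419] T [ 0.0792 -0.1595 -0.0079] op 0.025775728907639694
```

```bash
python3 -m creep '[0,-0.006,-0.0006,0,0, 0,-0.008,-0.0008,0,0, 0,-0.008,-0.0008,0,0, 0,-0.008,-0.0008,0,0, 0,-0.006,-0.0006,0,0]';python3 - <<'E'
from h import *
st()
snap('scene','scene5')
im=cv2.imread('pics/scene5.png')
cv2.imwrite('pics/z9.png',cv2.resize(im[200:320,300:450],None,fx=5,fy=5,interpolation=cv2.INTER_CUBIC))
E
```

```text
time: 11.7
tool_pos: [0.4888, 0.013, 0.0592]
tool_rot: [-3.135, 0.016, -3.037]
contact_force: [0.2, -0.2, -2.5]
opening: 0.0262
11.7 pos [0.4888 0.013  0.0592] rot [-3.1353  0.0156 -3.0373] F [ 0.2265 -0.1929 -2.4901] T [ 0.0603 -0.0591 -0.0063] op 0.026153464972417877
```

View pics/z9.png

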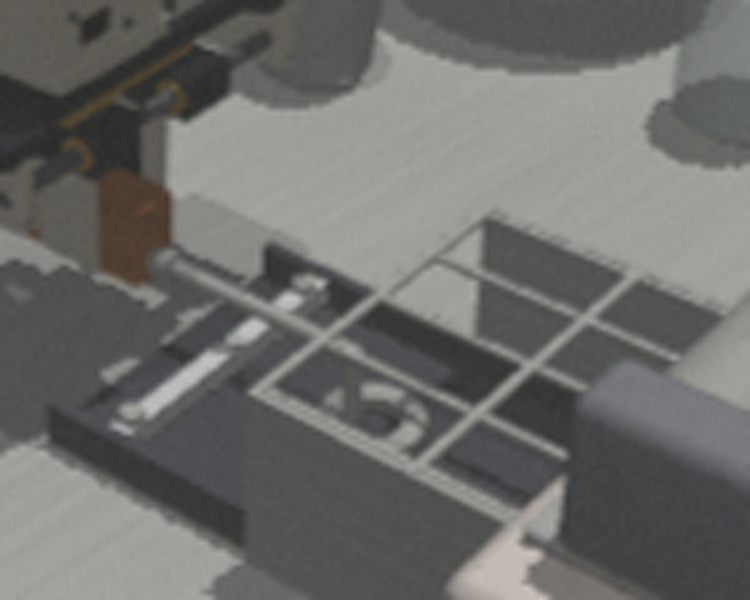

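```bash
python3 - <<'E'
from h import *
c=load('scene5'); c4=load('scene4')
for f,p in((c,(300+378/5,200+412/5)),(c4,(398.4,293.6)),(c,(300+352/5,200+412/5))): print(onz(f,*p,.014))
for z in(.006,.014,.041): 
    u,v=proj(c,[.622,.027,z]); print((u-300)*5,(v-200)*5)
im=cv2.imread('pics/scene5.png')
cv2.imwrite('pics/z10.png',cv2.resize(im[260:300,350:400],None,fx=14,fy=14,interpolation=cv2.INTER_CUBIC))
E
```

```text
[0.63557872 0.03147275 0.014     ]
[0.69050022 0.03741286 0.014     ]
[0.62814869 0.02389473 0.014     ]
345.3605683089472 417.01624848343187
346.00080638239433 401.9124052604451
348.20605635365297 349.8883985436129
```

View pics/z10.png

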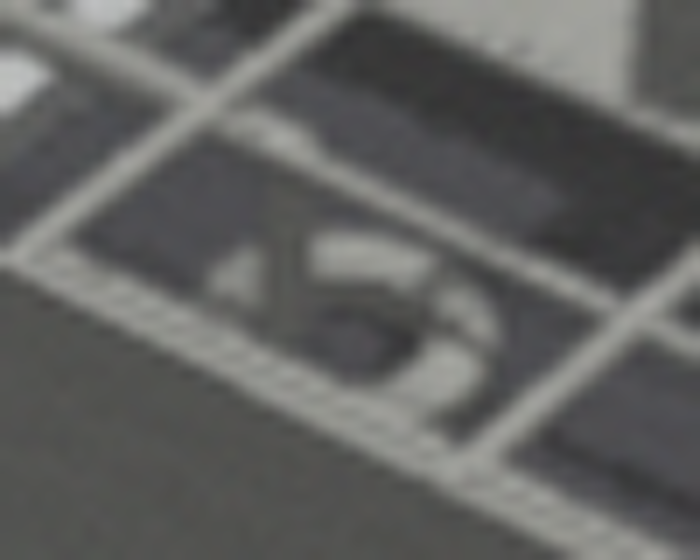

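The pin stands inside the collar's hole and the collar has come about 55 mm. I'll go on, slower near the bar.

```bash
python3 -m creep '[0,-0.006,-0.0006,0,0, 0,-0.007,-0.0007,0,0, 0,-0.007,-0.0007,0,0, 0,-0.005,-0.0005,0,0, 0,-0.003,-0.0003,0,0, 0,-0.002,-0.0002,0,0]';python3 -m creep '[0,-0.0015,-0.00015,0,0, 0,-0.0015,-0.00015,0,0]'
```

```text
time: 12.5
tool_pos: [0.4564, 0.0097, 0.0593]
tool_rot: [-3.135, 0.016, -3.037]
contact_force: [0.2, 0.8, -1.5]
opening: 0.0256
time: 12.75
tool_pos: [0.4533, 0.0094, 0.0593]
tool_rot: [-3.135, 0.016, -3.037]
contact_force: [0.8, 0.2, -2.0]
opening: 0.0257
```

```bash
for i in 1; do python3 -m creep '[0,-0.0015,-0.00015,0,0, 0,-0.001,-0.0001,0,0]'; done; python3 -m creep '[0,-0.001,-0.0001,0,0, 0,0,0,0,0]'
```

```text
time: 13.0
tool_pos: [0.4507, 0.0092, 0.0593]
tool_rot: [-3.135, 0.016, -3.037]
contact_force: [0.6, -0.3, -2.9]
opening: 0.0256
time: 13.25
tool_pos: [0.4496, 0.0091, 0.0593]
tool_rot: [-3.135, 0.016, -3.037]
contact_force: [0.3, 0.0, -2.6]
opening: 0.0257
```

```bash
python3 -m creep '[0,-0.001,-0.0001,0,0, 0,0,0,0,0]'
```

```text
time: 13.5
tool_pos: [0.4486, 0.0089, 0.0593]
tool_rot: [-3.135, 0.016, -3.037]
contact_force: [0.8, -0.6, -2.8]
opening: 0.0257
```

```bash
python3 -m creep '[0,-0.001,-0.0001,0,0, 0,0,0,0,0]'; python3 -c "
from h import *
st()"
```

```text
time: 13.75
tool_pos: [0.4475, 0.0089, 0.0593]
tool_rot: [-3.135, 0.015, -3.037]
contact_force: [1.3, 0.2, -1.4]
opening: 0.0258
13.75 pos [0.4475 0.0089 0.0593] rot [-3.1352  0.0155 -3.0373] F [ 1.2671  0.1535 -1.3594] T [ 0.0239  0.0361 -0.0159] op 0.02578797868357791
```

```bash
python3 - <<'E'
from h import *
c=snap('scene','scene6')
im=cv2.imread('pics/scene6.png')
cv2.imwrite('pics/z11.png',cv2.resize(im[235:305,310:400],None,fx=8,fy=8,interpolation=cv2.INTER_CUBIC))
E
```

```text
(no output)
```

View pics/z11.png

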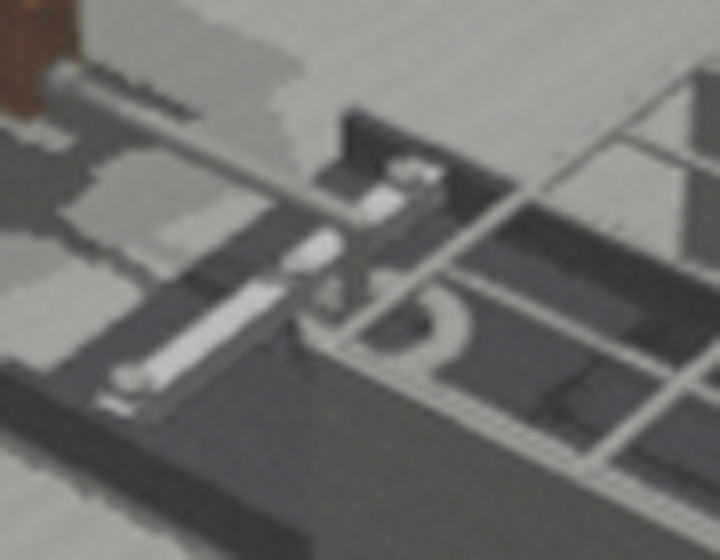

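The collar is hooked, with the pin at (355,290), and sits just short of or against the bar face. I'll continue in fine steps.

```bash
python3 -m creep '[0,-0.001,-0.0001,0,0, 0,0,0,0,0]'
```

```text
time: 14.05
tool_pos: [0.4464, 0.0087, 0.0593]
tool_rot: [-3.135, 0.016, -3.037]
contact_force: [0.3, -0.2, -1.8]
opening: 0.026
```

```bash
python3 -m creep '[0,-0.001,-0.0001,0,0, 0,0,0,0,0]'
```

```text
time: 14.3
tool_pos: [0.4461, 0.0086, 0.0594]
tool_rot: [-3.135, 0.017, -3.037]
contact_force: [1.3, 0.7, -3.2]
opening: 0.0257
```

```bash
python3 -m creep '[0,-0.001,-0.0001,0,0, 0,0,0,0,0]'
```

```text
time: 14.55
tool_pos: [0.4459, 0.0085, 0.0595]
tool_rot: [-3.135, 0.019, -3.037]
contact_force: [2.1, 0.1, -3.8]
opening: 0.0256
```

```bash
python3 -m creep '[0,-0.001,-0.0001,0,0]'; python3 -m creep '[0,-0.001,-0.0001,0,0]'; python3 -m creep '[0,-0.001,-0.0001,0,0]'
```

```text
time: 14.68
tool_pos: [0.4456, 0.0083, 0.0597]
tool_rot: [-3.134, 0.021, -3.037]
contact_force: [5.9, 1.0, -4.5]
opening: 0.0255
time: 14.8
tool_pos: [0.4454, 0.0082, 0.0598]
tool_rot: [-3.134, 0.023, -3.037]
contact_force: [5.4, 1.7, -5.4]
opening: 0.0258
time: 14.92
tool_pos: [0.4454, 0.008, 0.0601]
tool_rot: [-3.134, 0.025, -3.037]
contact_force: [6.5, 1.7, -5.2]
opening: 0.0257
```

```bash
python3 -m creep '[0,-0.0012,-0.0001,-0.0007,0]'; python3 -m creep '[0,-0.0012,-0.0001,-0.0007,0]'; python3 -m creep '[0,-0.0012,0,-0.0005,0]'
```

```text
time: 15.05
tool_pos: [0.4452, 0.0078, 0.0596]
tool_rot: [-3.133, 0.027, -3.037]
contact_force: [6.0, 0.5, -5.0]
opening: 0.0256
time: 15.18
tool_pos: [0.4451, 0.0076, 0.0592]
tool_rot: [-3.133, 0.03, -3.037]
contact_force: [5.6, 1.4, -4.2]
opening: 0.0255
time: 15.3
tool_pos: [0.445, 0.0076, 0.059]
tool_rot: [-3.132, 0.033, -3.037]
contact_force: [6.5, 1.6, -5.0]
opening: 0.0259
```

```bash
python3 -m creep '[0,-0.0016,0,-0.0010,0]'; python3 -m creep '[0,-0.0016,0,-0.0010,0]'; python3 -m creep '[0,-0.0016,0,-0.0008,0]'
```

```text
time: 15.42
tool_pos: [0.4448, 0.0075, 0.0584]
tool_rot: [-3.131, 0.036, -3.037]
contact_force: [7.8, 1.6, -3.7]
opening: 0.0255
time: 15.55
tool_pos: [0.4446, 0.0073, 0.0578]
tool_rot: [-3.131, 0.039, -3.037]
contact_force: [6.2, 1.2, -4.1]
opening: 0.0255
time: 15.68
tool_pos: [0.4446, 0.0072, 0.0575]
tool_rot: [-3.13, 0.043, -3.037]
contact_force: [6.8, 2.1, -4.2]
opening: 0.0257
```

```bash
python3 -m creep '[0,-0.0019,0,-0.0009,0, 0,-0.0019,0,-0.0008,0]'; python3 -m creep '[0,-0.0019,0,-0.0008,0]'; python3 -m creep '[0,-0.0019,0,-0.0008,0]';python3 -m creep '[0,-0.0019,0,-0.0008,0]'
```

```text
time: 15.92
tool_pos: [0.4441, 0.007, 0.0567]
tool_rot: [-3.128, 0.051, -3.037]
contact_force: [7.5, 2.0, -4.4]
opening: 0.0257
time: 16.05
tool_pos: [0.4439, 0.0068, 0.0565]
tool_rot: [-3.127, 0.055, -3.037]
contact_force: [7.9, 1.8, -4.7]
opening: 0.0257
time: 16.18
tool_pos: [0.4438, 0.0067, 0.0562]
tool_rot: [-3.127, 0.059, -3.037]
contact_force: [7.2, 1.4, -4.3]
opening: 0.0255
time: 16.3
tool_pos: [0.4436, 0.0065, 0.0559]
tool_rot: [-3.126, 0.063, -3.037]
contact_force: [7.5, 1.8, -5.4]
opening: 0.0258
```

```bash
python3 -m creep '[0,-0.002,0,-0.0017,0]'; python3 -m creep '[0,-0.002,0,-0.0017,0]';python3 -m creep '[0,-0.002,0,-0.0015,0]'
```

```text
time: 16.42
tool_pos: [0.4434, 0.0063, 0.0548]
tool_rot: [-3.125, 0.067, -3.037]
contact_force: [7.6, 1.5, -3.9]
opening: 0.0258
time: 16.55
tool_pos: [0.4433, 0.0061, 0.0537]
tool_rot: [-3.124, 0.072, -3.037]
contact_force: [6.9, 1.8, -4.5]
opening: 0.0258
time: 16.68
tool_pos: [0.4432, 0.0059, 0.0528]
tool_rot: [-3.123, 0.076, -3.037]
contact_force: [6.9, 0.8, -3.6]
opening: 0.0257
```

The force at the row ends is about 7.5 N along the tray. Each row re-bases on the measured pose, so the pitch creeps. A camera call holds the last target, so I'll make one more pull row and hold it steady that way while I log the force.

```bash
python3 -m creep '[0,-0.0022,0,-0.0012,0]'; python3 - <<'E'
from h import *
for i in range(5):
    c=read_camera('scene'); s=telemetry.observe(); f=np.array(s['contact_force']);print(round(s['time'],3),f, round(f[0]*.9945+f[1]*.104,2),np.array(s['tool_pos']),s['tool_rot'][1])
E
```

```text
time: 16.8
tool_pos: [0.443, 0.0057, 0.0523]
tool_rot: [-3.122, 0.081, -3.037]
contact_force: [8.5, 2.2, -4.1]
opening: 0.0256
16.85 [ 7.18225497  1.44681773 -3.03846116] 7.29 [0.44293304 0.00568281 0.05228368] 0.08113063151241962
16.9 [ 6.48212365  1.70232439 -3.38721097] 6.62 [0.44298132 0.00568339 0.05232557] 0.08099525438953847
16.95 [ 7.70290586  2.07904855 -2.92242981] 7.88 [0.44298254 0.00567974 0.05235492] 0.08089390130382301
17.0 [ 7.30831633  2.33012846 -3.55347657] 7.51 [0.44298126 0.00568587 0.0523599 ] 0.08085009104639607
17.05 [ 6.92365752  1.52675134 -3.97816025] 7.04 [0.44298109 0.00568576 0.05235953] 0.08080227541460139
```

```bash
python3 -m creep '[0,-0.0026,0,-0.001,0]'; python3 - <<'E'
from h import *
L=[]
for i in range(26):
    c=read_camera('scene'); s=telemetry.observe(); f=np.array(s['contact_force']);L.append(f[0]*.9945+f[1]*.104)
print(np.round(L,1),np.mean(L));st()
cv2.imwrite('pics/scene7.png',c['image'][:,:,::-1])
cv2.imwrite('pics/z12.png',cv2.resize(c['image'][235:305,310:400,::-1],None,fx=8,fy=8,interpolation=cv2.INTER_CUBIC))
E
```

```text
time: 17.18
tool_pos: [0.4426, 0.0054, 0.0521]
tool_rot: [-3.12, 0.086, -3.037]
contact_force: [8.4, 1.6, -3.9]
opening: 0.0256
[7.7 7.9 8.5 7.7 8.7 8.  7.7 8.6 8.  8.4 8.1 8.  7.1 8.9 8.6 7.5 8.8 7.6
 8.3 8.2 8.3 8.7 7.8 7.5 9.  7.5] 8.121535208026309
18.475 pos [0.4426 0.0054 0.0521] rot [-3.1204  0.0858 -3.0371] F [ 7.3911  1.0188 -3.9438] T [ 0.2646 -1.1708  0.0766] op 0.025610073263803067
```

View pics/z12.png

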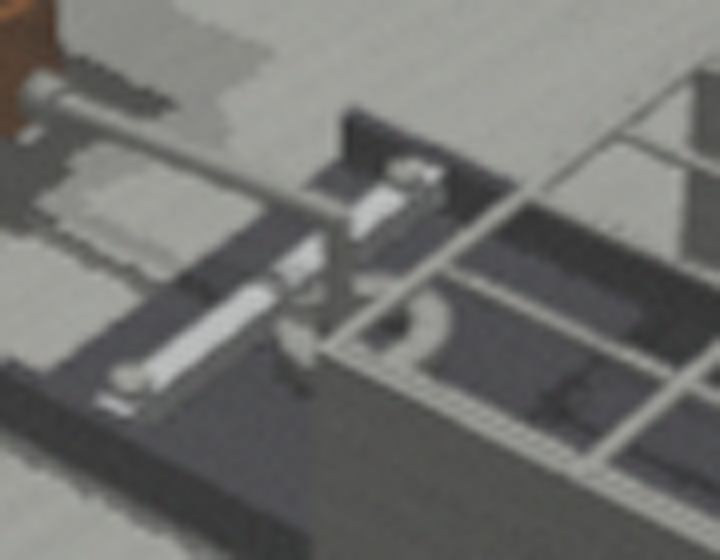

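Held 8.1 N on average for 1.3 s, with the collar against the bar. Next I back the pin to the middle of the hole and lift out.

```bash
python3 -m creep '[0,0.002,0.0002,0.0005,0, 0,0.004,0.0004,0.001,0, 0,0.003,0.0003,0,0, 0,0,0,0,0]'; python3 - <<'E'
from h import *
st();c=snap('scene','scene8')
cv2.imwrite('pics/z13.png',cv2.resize(c['image'][235:305,310:400,::-1],None,fx=8,fy=8,interpolation=cv2.INTER_CUBIC))
E
```

```text
time: 18.98
tool_pos: [0.4498, 0.0065, 0.0533]
tool_rot: [-3.121, 0.081, -3.037]
contact_force: [0.3, 0.7, -1.9]
opening: 0.0256
18.975 pos [0.4498 0.0065 0.0533] rot [-3.1215  0.0808 -3.0371] F [ 0.3113  0.6596 -1.8775] T [0.046  0.1187 0.0268] op 0.025641423820198073
```

View pics/z13.png

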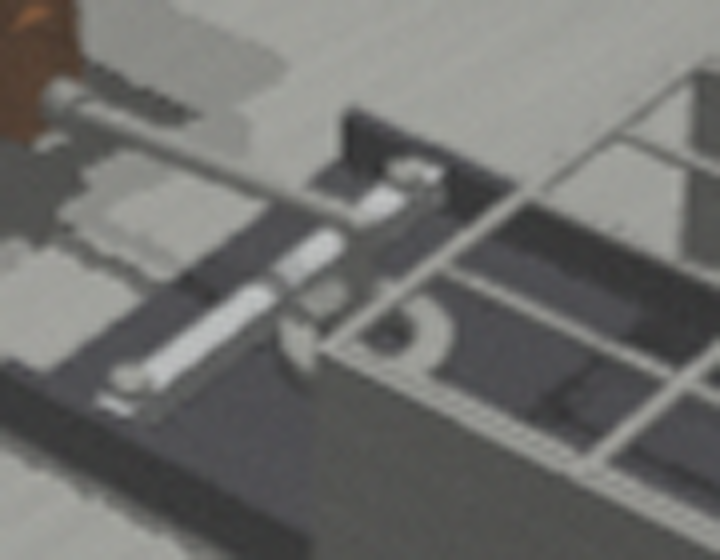

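```bash
python3 -m creep '[0,0.001,0.0001,0.004,0, 0,0,0,0.008,0, 0,0,0,0.01,0]'; python3 -m creep '[0,0,0,0.02,0, 0,0,0,0.02,0, 0,0,0,0.01,0, 0,0,0,0,0]'; python3 - <<'E'
from h import *
st();c=snap('scene','scene9')
cv2.imwrite('pics/z14.png',cv2.resize(c['image'][205:305,280:400,::-1],None,fx=6,fy=6,interpolation=cv2.INTER_CUBIC))
E
```

```text
time: 19.4
tool_pos: [0.4499, 0.0067, 0.0759]
tool_rot: [-3.122, 0.078, -3.037]
contact_force: [-0.1, -0.0, -2.5]
opening: 0.0255
time: 19.9
tool_pos: [0.4501, 0.0067, 0.1301]
tool_rot: [-3.121, 0.081, -3.037]
contact_force: [-0.2, 0.4, -1.6]
opening: 0.0254
19.9 pos [0.4501 0.0067 0.1301] rot [-3.1213  0.0814 -3.037 ] F [-0.2299  0.352  -1.6344] T [-0.0215  0.1045 -0.0014] op 0.025445171784016632
```

View pics/z14.png

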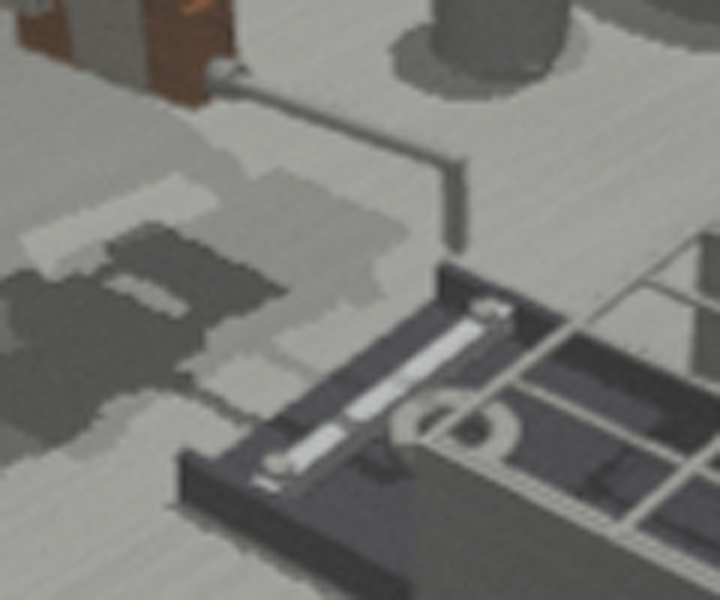

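```bash
python3 -m creep '[0,0,-0.015,0,-0.01, 0,0,-0.035,0,-0.025, 0,0,-0.04,0,-0.03, 0,0,-0.04,0,-0.03, 0,0.005,-0.04,0,-0.03, 0,0.015,-0.04,0,-0.03, 0,0.015,-0.03,0,-0.02, 0,0.012,-0.015,0,-0.01, 0,0.005,-0.005,0,-0.005, 0,0,0,0,0, 0,0,0,0,0]'; python3 - <<'E'
from h import *
st();c=snap('scene','scene10'); a=snap('top','top10')
x=cv2.resize(c['image'][190:360,150:310,::-1],None,fx=3,fy=3,interpolation=cv2.INTER_CUBIC)
y=cv2.resize(a['image'][150:245,260:350,::-1],None,fx=4,fy=4,interpolation=cv2.INTER_CUBIC)
o=np.zeros((510,840,3),np.uint8);o[:x.shape[0],:x.shape[1]]=x;o[:y.shape[0],480:480+y.shape[1]]=y
cv2.imwrite('pics/z15.png',o[:,:800])
cv2.imwrite('pics/z16.png',cv2.resize(a['image'][165:265,380:460,::-1],None,fx=6,fy=6,interpolation=cv2.INTER_CUBIC))
E
```

```text
time: 21.32
tool_pos: [0.4953, -0.2673, 0.121]
tool_rot: [-3.128, 0.066, 3.045]
contact_force: [-0.9, -0.1, -1.9]
opening: 0.0258
21.325 pos [ 0.4953 -0.2673  0.121 ] rot [-3.1275  0.066   3.0447] F [-0.9346 -0.0708 -1.8962] T [0.0382 0.0749 0.0101] op 0.025829656429124586
```

View pics/z15.png

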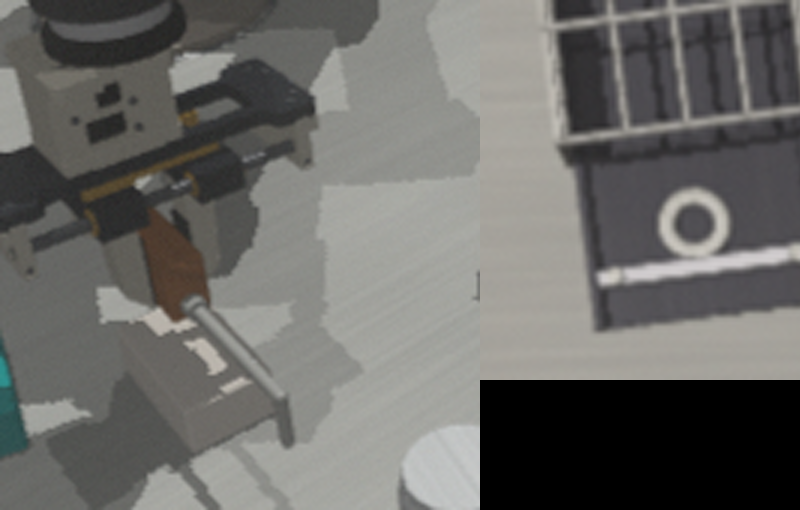

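View pics/z16.png

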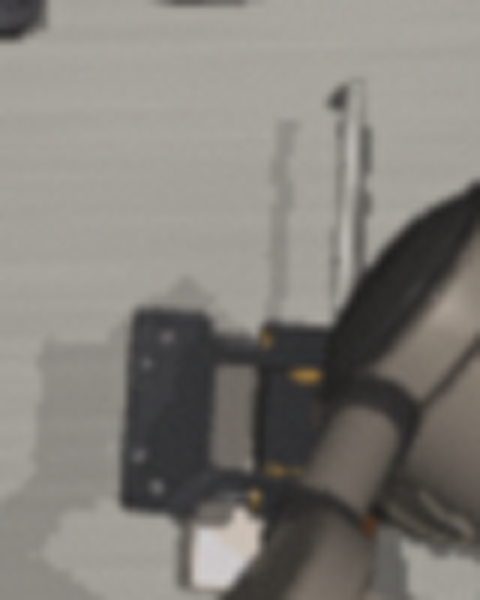

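```bash
python3 -m creep '[0,0.005,0.006,-0.01,0.003, 0,0.004,0.005,-0.012,0.003, 0,0,0,-0.01,0, 0,0,0,0,0]'; python3 - <<'E'
from h import *
st();c=snap('scene','scene11'); a=snap('top','top11')
cv2.imwrite('pics/z17.png',cv2.resize(c['image'][240:370,160:290,::-1],None,fx=4.5,fy=4.5,interpolation=cv2.INTER_CUBIC))
cv2.imwrite('pics/z18.png',cv2.resize(a['image'][165:265,380:460,::-1],None,fx=6,fy=6,interpolation=cv2.INTER_CUBIC))
E
```

```text
time: 21.92
tool_pos: [0.5048, -0.2537, 0.0867]
tool_rot: [-3.128, 0.065, 3.053]
contact_force: [0.3, 0.2, -2.4]
opening: 0.0254
21.925 pos [ 0.5048 -0.2537  0.0867] rot [-3.128   0.0654  3.0534] F [ 0.2836  0.1664 -2.4087] T [ 0.0533  0.0744 -0.0198] op 0.025433137179403126
```

View pics/z17.png

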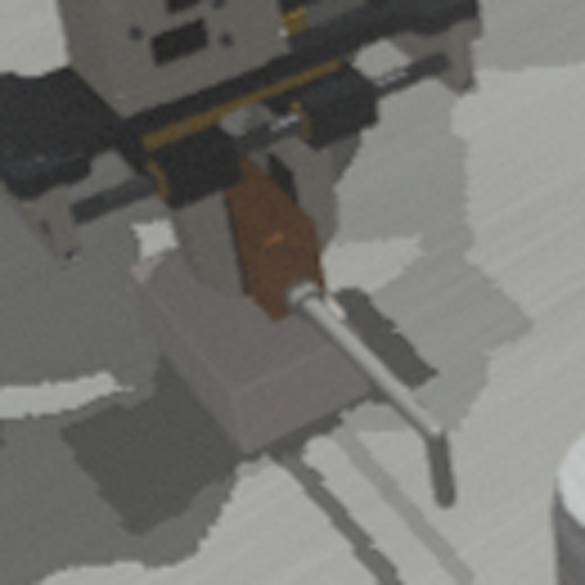

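View pics/z18.png

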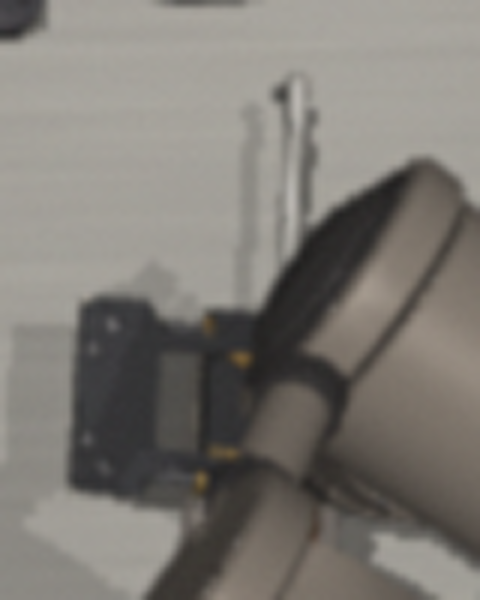

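```bash
python3 -m creep '[0,-0.001,-0.0022,-0.006,-0.002, 0,0,0,-0.005,0, 0,0,0,0,0]';  python3 -m creep '[0,0,0,-0.003,0, 0,0,0,0,0]'; python3 -m creep '[0,0,0,-0.002,0, 0,0,0,0,0]'
```

```text
time: 22.4
tool_pos: [0.5043, -0.2573, 0.0766]
tool_rot: [-3.126, 0.068, 3.05]
contact_force: [0.6, -0.1, -1.9]
opening: 0.0256
time: 22.65
tool_pos: [0.5043, -0.2574, 0.0735]
tool_rot: [-3.126, 0.068, 3.05]
contact_force: [-0.4, 0.1, -1.1]
opening: 0.0257
time: 22.9
tool_pos: [0.5044, -0.2574, 0.0715]
tool_rot: [-3.126, 0.069, 3.05]
contact_force: [-0.1, 1.0, -2.7]
opening: 0.0256
```

```bash
python3 -m creep '[0,-0.0003,0.0012,-0.0015,0, 0,0,0,0,0]';  python3 -m creep '[0,0,0,-0.0015,0, 0,0,0,0,0]'; python3 -m creep '[0,0,0,-0.001,0, 0,0,0,0,0]'
```

```text
time: 23.15
tool_pos: [0.5042, -0.2562, 0.07]
tool_rot: [-3.126, 0.069, 3.05]
contact_force: [-0.2, 0.3, -2.8]
opening: 0.0258
time: 23.4
tool_pos: [0.5042, -0.2561, 0.0684]
tool_rot: [-3.126, 0.069, 3.05]
contact_force: [0.2, 0.2, -2.3]
opening: 0.0259
time: 23.65
tool_pos: [0.5044, -0.2563, 0.0679]
tool_rot: [-3.126, 0.07, 3.05]
contact_force: [0.1, 0.1, -0.7]
opening: 0.0258
```

```bash
python3 -m creep '[0,0,0,-0.0015,0]';  python3 -m creep '[0,0,0,-0.0015,0]'; python3 -m creep '[0,0,0,-0.0015,0]'
```

```text
time: 23.78
tool_pos: [0.5045, -0.2563, 0.0673]
tool_rot: [-3.125, 0.07, 3.05]
contact_force: [-1.5, 1.9, 13.1]
opening: 0.0262
time: 23.9
tool_pos: [0.5047, -0.2564, 0.0671]
tool_rot: [-3.125, 0.071, 3.051]
contact_force: [-2.8, 1.6, 12.8]
opening: 0.0259
time: 24.02
tool_pos: [0.5048, -0.2564, 0.067]
tool_rot: [-3.125, 0.071, 3.051]
contact_force: [-4.0, 1.8, 12.7]
opening: 0.0257
```

```bash
python3 -m creep '[0,-0.0003,0,0.0005,0, 0,0,0,0,0]' 8; python3 -m creep '[0,0,0,-0.0008,0, 0,0,0,0,0]' 4; python3 -m creep '[0,0,0,-0.0008,0, 0,0,0,0,0]' 3; python3 - <<'E'
from h import *
st();c=snap('scene','scene12')
cv2.imwrite('pics/z19.png',cv2.resize(c['image'][240:370,160:290,::-1],None,fx=4.5,fy=4.5,interpolation=cv2.INTER_CUBIC))
E
```

```text
time: 24.28
tool_pos: [0.5045, -0.2564, 0.0675]
tool_rot: [-3.124, 0.072, 3.051]
contact_force: [0.6, -0.2, -2.8]
opening: 0.026
time: 24.52
tool_pos: [0.5047, -0.2565, 0.0662]
tool_rot: [-3.124, 0.072, 3.05]
contact_force: [-0.2, 0.8, -1.2]
opening: 0.026
time: 24.78
tool_pos: [0.5047, -0.2565, 0.0652]
tool_rot: [-3.124, 0.072, 3.05]
contact_force: [1.1, 0.6, -1.6]
opening: 0.026
24.775 pos [ 0.5047 -0.2565  0.0652] rot [-3.1244  0.0717  3.0505] F [ 1.1283  0.639  -1.594 ] T [ 0.0455  0.0482 -0.0154] op 0.02600115362764861
```

View pics/z19.png

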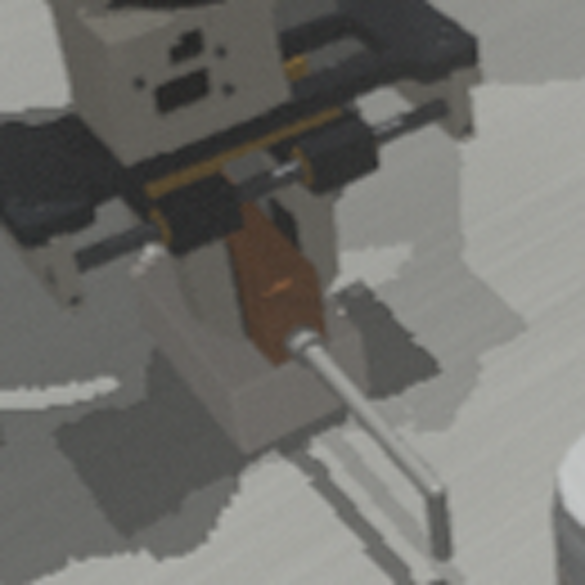

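The rod has pivoted down flat on the rest; its bend is within about 1 px of the original picture. Opening slowly, then going straight up.

```bash
python3 -m creep '[0.35,0,0,0,0, 0.4,0,0,0,0, 0.6,0,0,0,0, 1,0,0,0,0, 1,0,0,0,0, 1,0,0,0,0]'; python3 -m creep '[1,0,0,0.015,0, 1,0,0,0.03,0, 1,0,0,0.03,0, 1,0,0,0.03,0, 1,0,0,0.03,0, 1,0,0,0,0]'; python3 -m creep '[1,-0.03,0.04,0.02,0, 1,-0.04,0.055,0.01,0, 1,-0.04,0.055,0,0, 1,0,0.06,0,0, 1,0,0.06,0,0, 1,0,0.03,0,0, 1,0,0,0,0]'; python3 - <<'E'
from h import *
st();c=snap('scene','scene13');a=snap('top','top13')
cv2.imwrite('pics/z20.png',cv2.resize(a['image'][172:272,390:460,::-1],None,fx=6,fy=6,interpolation=cv2.INTER_CUBIC))
cv2.imwrite('pics/z21.png',cv2.resize(c['image'][265:370,180:270,::-1],None,fx=5.6,fy=5.6,interpolation=cv2.INTER_CUBIC))
E
```

```text
time: 25.58
tool_pos: [0.505, -0.2568, 0.0658]
tool_rot: [-3.124, 0.073, 3.051]
contact_force: [0.1, 1.0, -0.3]
opening: 0.0717
time: 26.32
tool_pos: [0.5049, -0.2567, 0.2104]
tool_rot: [-3.122, 0.076, 3.051]
contact_force: [0.2, 0.1, -0.2]
opening: 0.0915
time: 27.2
tool_pos: [0.3946, 0.0415, 0.2377]
tool_rot: [-3.123, 0.073, 3.048]
contact_force: [-0.7, -0.3, -0.7]
opening: 0.0923
27.2 pos [0.3946 0.0415 0.2377] rot [-3.1233  0.073   3.0479] F [-0.7036 -0.2577 -0.7266] T [ 0.0595  0.027  -0.0068] op 0.09230950924569054
```

View pics/z20.png

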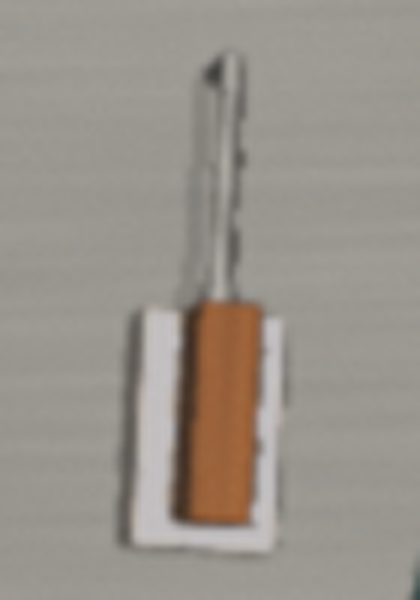

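View pics/z21.png

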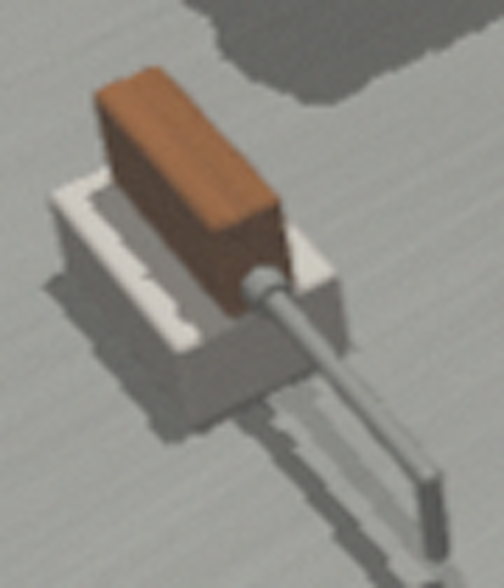

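View pics/top13.png

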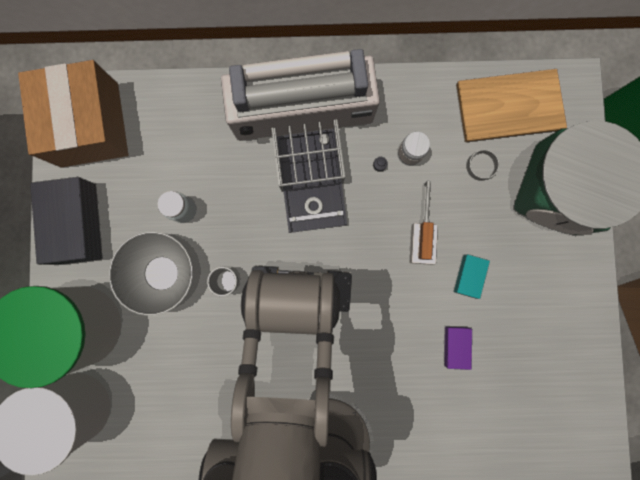

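The rod lies within a pixel of its first picture, and the bystanders haven't moved. Last, I check the gap between collar and bar.

```bash
python3 - <<'E'
from h import *
a=load('top13');cv2.imwrite('pics/z22.png',cv2.resize(a['image'][180:235,280:355,::-1],None,fx=10,fy=10,interpolation=cv2.INTER_CUBIC))
E
```

```text
(no output)
```

View pics/z22.png

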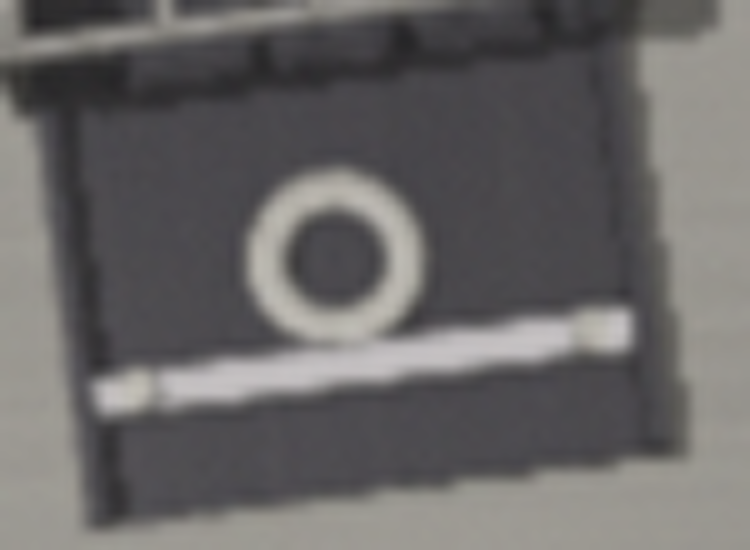

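The collar (centre at 336,257) touches the bar's face, so I'm handing the job in.

```bash
python3 -c "
from h import *
print(workorder.hand_in()); st()"
```

```text
the job is handed in; nothing more can be done
None
the job is handed in; nothing more can be done
```

I hooked the collar, drew it out along the tray floor and held it against the stop bar. The pull averaged 8.1 N for 1.3 s, with single readings between 7.1 and 9.0 N. I then set the rod back on its rest and handed the job in at about 27 s of the 62 s allowed.

- **Final checks:** The last pictures show the collar touching the bar's face and the rod within about 1 px of its first picture. By eye, the bystanders stand where they were, and the gripper was open and clear of everything.
- **Forces:** The highest pull on the collar that I read was about 8.7 N, and the hook bore on the tray floor with about 3 N. Setting the rod down pressed on the rest with about 15 N for three rows. I then loosened the grip so the handle could settle flat.
- **What went off plan:** During the first pulling steps (about 2 s) the force ran below target, at about 6 to 7.5 N. The wrist also tipped nose-up by about 0.07 rad and stayed so, because the moves cannot command pitch.

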